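Release and fetch a tin of key blanks from the gravity dispenser

ROBOT

A 7-joint arm with a two-finger parallel gripper is mounted at the origin on the work surface. World frame = base frame: x ahead of the robot, y to its left, z up, the work surface at z = 0. Lengths are in m, angles in rad, forces in N, time in s.
With the tool pointing down it reaches from about 0.4 to 0.75 m from the base axis. Payload 19.5 kg.
Tool frame: the origin (TCP) lies between the finger pads; the fingertips stand 19 mm ahead of it and the grasp point (between the pads) is the TCP; z points along the fingers, y is the line along which they close (so a half turn about z gives the same grasp; the last joint's range is limited). The gripper opens to 85 mm and grips with 20 to 120 N. Pads are 22 mm wide; open, the fingers measure 114 mm over their backs; the gripper's body (76 mm by 85 mm) begins 54 mm behind the grasp point. The pads swing forward as they close: fully open they stand 13 mm farther back than shut.
Start: joints at [1.1, 0.707, -0.028, 1.485, 0.022, 0.951, -0.075], TCP at [0.239, -0.523, 0.25] pointing down, gripper open.
Joint ranges: [-2.71, 2.71], [-0.32, 2.16], [-1.57, 1.52], [0, 2.45], [-1.46, 4.6], [0, 2.02], [-2.83, 2.83]. Speed limits (rad/s): [1.89, 1.89, 2.57, 2.57, 3.01, 3.01, 3.01].

INTERFACE

Orientations are given as a rotation vector (axis times angle).
In Python, from cell import read_state, camera, hand_in gives the robot as it stands.
- The arm moves only by the tool carry_out, never from a script. Its argument "deltas" is a list of rows, each an object with "hand": the finger opening in m, from 0 to 0.0854; "dp": the shift along the tool's x, y, z in m, a list of three; "turn": the turn, a rotation vector about the tool's x, y, z in rad, a list of three. A call has 1 to 8 rows; each row is the pose to reach, as a shift and turn from the pose commanded when the call began, along the tool's axes at that moment; what a row does not reach only later rows make up. A row lasts 1/8 s, in which the tool goes at most 62.5 mm and 10.7 degrees, less where a joint would pass 70% of its speed; a pose out of reach is approached as far as the arm can. A call with a gripper value outside its range is refused whole. The fingers move at their own pace and stop on an object; the grip force is fixed at half the most. Time passes only in rows, so rows that repeat a pose let the fingers close. It gives the time, the measured TCP pose, the force, the opening and the grip force at its end, in the units of the state.
- read_state(): the state, without advancing time (a new reading comes with each control period).
- camera(name): name is "scene" or "top"; returns a dict with "frame" (480x640x3 uint8, red, green, blue), "intrinsics" (3x3 intrinsics, pixels), "camera_from_world" (4x4, takes a point from world to camera coordinates). Camera axes: x right, y up, looking along -z (the intrinsics and any distortion apply to the point x, -y, -z); pixel columns grow to the right and rows downward; lengths in m; the calibration is good to about 2 mm. A picture is of the moment at which its call begins. There is no depth.
- hand_in(): hands the job in; it is judged then, once.
The state is a dict: "t": time; "q": joint angles; "joint_velocities": joint speeds; "joint_torque": joint torques, N m; "tcp_pos": TCP position; "tcp_rot": TCP orientation; "contact_force": force on the tool from outside, world axes, zero at the start; "wrist_torque": the same for the moment, N m; "width": opening from 0.0 (shut) to 1.0 (fully open); "grip_force": force on a finger pad.
Only numpy, scipy, OpenCV 4.12 (cv2) and the standard library are available. Lean on these libraries where they do the work, as an engineer would, in place of code of your own. Each camera call takes 0.05 s, during which the arm holds its last target. There are 200 camera calls.

TASK

Take the release pin out of its wooden stand and push it straight through the small hole in the sloping face of the tin dispenser, until the hidden spring catch lets the front tin roll out to the open pick-up end; then draw the pin out, so that the catch springs back and the next tin rolls forward. Stand the pin fully back in its stand, and set the released tin down gently in the shallow grey tray. Let out only one tin and leave the other things on the bench as they are.

Things in the scene. Friction and masses are not known exactly. Their poses are not given: they have to be found in the camera images.
- dispenser: Fixed gravity dispenser, 290 x 190 mm. Origin on the table under its open pick-up end; x points up the lane, z up, y to the side of the red catch housing (y 50 to 140, x 89 to 215, up to 142 mm high). The lane runs along y = 0, sloping 10 degrees down to the pick-up end. Past x = 63 mm a slotted guard covers it (117 to 145 mm high): tins can be lifted only at the pick-up end.
- cradle (a point): Where the centre of a released tin comes to rest at the pick-up end, 62.5 mm above the table. Its end lip (on the dispenser's -x side) stands 18 mm above the rails, the side guides 12 mm, 70 mm over their outsides; the rails here are 35 mm above the table. Axes as dispenser.
- hole (a point): Centre of the mouth of the 18 mm access hole in the middle of the plain metal face (100 x 90 mm, 4 mm thick) of the red catch housing, 120 mm above the table. z points straight out of the face, up and towards the pick-up end, 25 degrees from vertical: (-0.423, 0, 0.906) in the dispenser's frame; y as the dispenser's. The pin goes in along -z.
- plunger (a joint): Hidden spring catch, a 32 mm wide pad 30 mm behind the hole's mouth. 0 = at rest, grows as it is pushed in, stop at 0.016 m (pin tip 46 mm behind the mouth); about 4 N to start, 9 N at the stop. Kept pressed past 0.0125, the front tin rolls out within about a second, and a second stop holds the others. When it is back at 0 these roll forward by one tin.
- pin_grip (a point): Centre of the handle of the loose release pin, 160 mm long, 120 g: steel rod 8 mm diameter, 80 mm long, then a flange 36 mm diameter, 5 mm thick, then a round black handle 24 mm diameter, 75 mm long. On the axis, 122.5 mm from the tip; z points along the pin from tip to handle. At the start it stands upright, flange resting on the stand, this point 132.5 mm above the table.
- pin_tip (a point): Tip of the release pin's rod. Axes as pin_grip.
- stand_hole (a point): Centre of the mouth of the upright 20 mm through hole in the pin's wooden stand, a fixed block 70 x 70 x 90 mm high; the mouth is in its top face. z up.
- tray_in (a point): Centre of the inner floor of the shallow grey plastic tray, fixed; outside 130 (x) x 150 (y) x 18 mm high, walls and floor 4 mm; the floor here is 4 mm above the table.
- tin1_c (a point): Centre of the front tin: steel tin with a card band, a cylinder 56 mm in diameter and 56 mm long, 150 to 310 g, lying across the lane (its y axis is the cylinder's axis); it rolls. At the start it is held behind the lane's hidden front stop, 89 mm up the lane from the pick-up place.
- tin2_c (a point): Centre of the second tin in the lane, same make, touching the first.
- tin3_c (a point): Centre of the third tin in the lane, same make.
- padlock_a: Bystander: brass padlock lying flat, 55 mm body, 22 mm thick.
- padlock_b: Bystander: smaller brass padlock lying flat, 45 mm body, 22 mm thick.
- brush: Bystander: bench brush, 170 mm long, lying.
- oil: Bystander: upright oil bottle, 48 mm diameter, 130 mm high.
- block: Bystander: wood block 110 x 60 x 45 mm.
- driver: Bystander: screwdriver, 190 mm long, lying.
There are look-alikes about, which are no part of the job. Leave any blue look-alike of the part that bears stand_hole alone.

How it is judged:
By the outcome, as a careful person would: the job done as asked, in the order asked, and still so for the second after the job is handed in, with the robot touching nothing.
It also fails if it takes over 66 s, if anything falls off the work surface, if the arm or the gripper's body presses on something with over 40 N, if the wrist force passes 120 N, or if a joint passes its speed limit or range.

## Working session

There is one attempt and no reset: what is moved stays moved. The work goes in short steps, Python scripts to look and compute and a tool call to move; the robot and the scene stay as the last step left them, time stands still between calls to the robot, and variables do not carry over. Pictures are saved under pics/ and viewed, at most 13 in all, crops included, and the job is handed in when it is done.

Besides the shell and the picture viewer there is one more tool, called as name(argument=value, ...), one argument or row to a line, values as JSON. carry_out: Moves the arm, as the interface text tells. Its arguments: {"type":"object","properties":{"deltas":{"type":"array","items":{"type":"object","properties":{"hand":{"type":"number"},"dp":{"type":"array","items":{"type":"number"}},"turn":{"type":"array","items":{"type":"number"}}}}}},"required":["deltas"]}

```bash
mkdir -p pics; ls; python3 - <<'E'
from cell import read_state, camera
import cv2,numpy as np
s=read_state(); print(s['t'],s['tcp_pos'],s['tcp_rot'],s['width'])
for n in ('scene','top'):
    c=camera(n); cv2.imwrite(f'pics/{n}0.png',c['frame'][:,:,::-1])
    print(n,c['intrinsics'],np.round(c['camera_from_world'],4).tolist(),c.keys())
E
```

```text
pics
0.0 [ 0.23898496 -0.52272427  0.24982994] [-3.06861469e+00 -6.68264588e-01  4.39874115e-04] 1.001333862341626
scene [[538.31253776   0.         314.67355155]
 [  0.         538.31253776 239.74911373]
 [  0.           0.           1.        ]] [[0.4758, 0.8794, 0.0173, -0.2162], [-0.6456, 0.3358, 0.6859, 0.3227], [0.5974, -0.3375, 0.7275, -1.5334], [0.0, 0.0, 0.0, 1.0]] dict_keys(['frame', 'intrinsics', 'camera_from_world'])
top [[501.48046234   0.         323.0419099 ]
 [  0.         501.48046234 236.89307064]
 [  0.           0.           1.        ]] [[-0.0121, -0.9999, -0.002, -0.0307], [0.9837, -0.0122, 0.1795, -0.5897], [-0.1795, 0.0002, 0.9838, -1.1997], [0.0, 0.0, 0.0, 1.0]] dict_keys(['frame', 'intrinsics', 'camera_from_world'])
```

View pics/scene0.png

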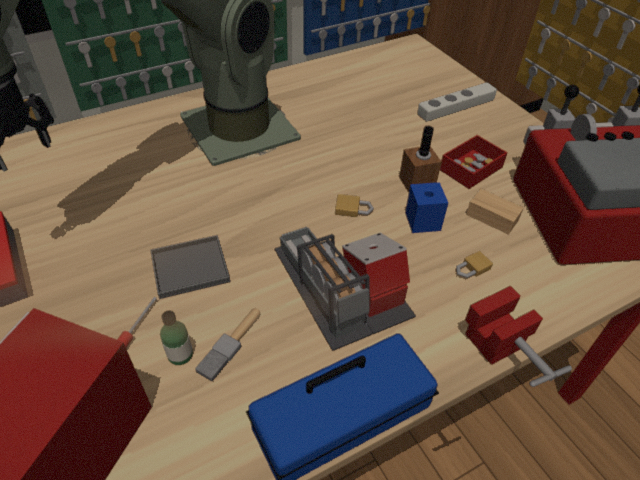

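View pics/top0.png

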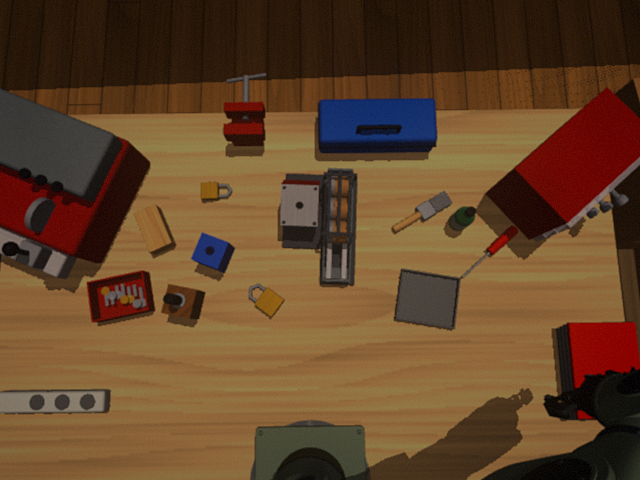

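The scene view shows the pin in the brown stand (handle near 427,140), the blue decoy (427,207), the hole (375,247) and the tray (190,265). The top view shows the handle (172,300), the hole (299,205), the lane near column 338 with its pick-up end at row 270, and the tray (428,298). I'll zoom in with one composite.

```bash
python3 - <<'E'
import cv2,numpy as np
s=cv2.imread('pics/scene0.png');t=cv2.imread('pics/top0.png')
def c(i,x,y,w,h): return cv2.resize(cv2.convertScaleAbs(i[y:y+h,x:x+w],alpha=1.4),(400,300),interpolation=cv2.INTER_CUBIC)
o=np.vstack([np.hstack([c(s,265,215,160,120),c(t,250,165,160,120)]),np.hstack([c(s,380,115,100,75),c(t,140,265,80,60)])])
cv2.imwrite('pics/z1.png',o)
E
```

```text
(no output)
```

View pics/z1.png

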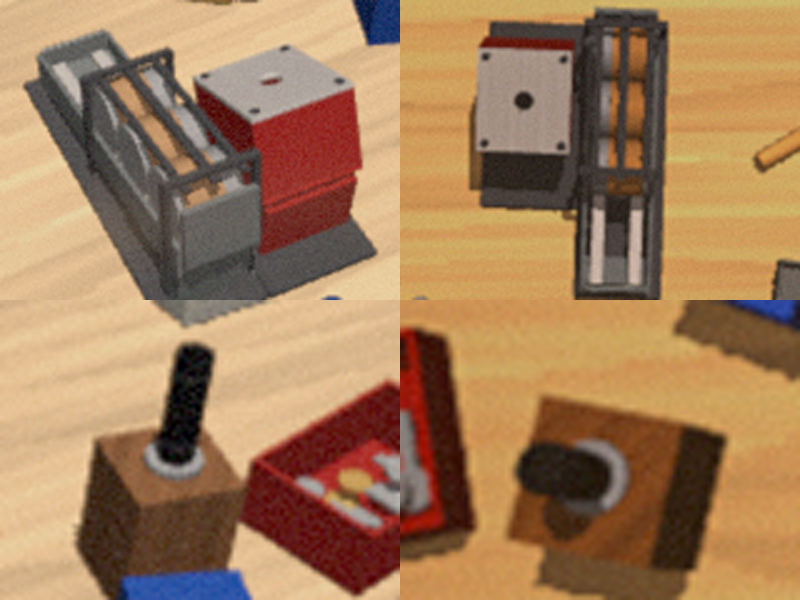

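The composite shows the hole at about (373,245) in the scene view and (299,205) in the top view. The pick-up end faces the robot, and the pin stands upright in the brown stand. Next I'll triangulate.

```bash
cat > h.py <<'E'
import cv2,numpy as np
from scipy.spatial.transform import Rotation as R
K={'scene':np.array([[538.31253776,0,314.67355155],[0,538.31253776,239.74911373],[0,0,1]]),'top':np.array([[501.48046234,0,323.0419099],[0,501.48046234,236.89307064],[0,0,1]])}
import os,pickle
if not os.path.exists('T.pkl'):
    from cell import camera
    pickle.dump({n:camera(n)['camera_from_world'] for n in K},open('T.pkl','wb'))
T={n:np.diag([1,-1,-1,1.])@M for n,M in pickle.load(open('T.pkl','rb')).items()}
P={n:K[n]@T[n][:3] for n in K}
def tri(s,t):
    X=cv2.triangulatePoints(P['scene'],P['top'],np.float64(s).reshape(-1,2).T,np.float64(t).reshape(-1,2).T); X=(X[:3]/X[3]).T
    e=np.array([proj('top',x) for x in X])-np.reshape(t,(-1,2)); 
    return X,np.round(np.linalg.norm(e,axis=1),2)
def proj(n,X):
    p=P[n]@np.append(X,1); return p[:2]/p[2]
def ray(n,px,z):
    M=T[n]; C=-M[:3,:3].T@M[:3,3]; d=M[:3,:3].T@np.linalg.inv(K[n])@[px[0],px[1],1]; return C+d*(z-C[2])/d[2]
def hull4(mask,seed):
    n,l,st,ce=cv2.connectedComponentsWithStats(mask.astype(np.uint8)); k=l[seed[1],seed[0]]
    m=(l==k).astype(np.uint8); c=cv2.convexHull(max(cv2.findContours(m,0,2)[0],key=cv2.contourArea))
    return st[k],ce[k],cv2.approxPolyN(c,4,ensure_convex_hull=True).reshape(-1,2) if k else None
E
python3 - <<'E'
from h import *
S=cv2.imread('pics/scene0.png');Tm=cv2.imread('pics/top0.png')
def hsv(i): return cv2.cvtColor(cv2.GaussianBlur(i,(3,3),0),cv2.COLOR_BGR2HSV)
hs,ht=hsv(S),hsv(Tm)
np.set_printoptions(precision=4,suppress=True)
for p in [(360,250),(365,245),(385,255)]: print('s',hs[p[1],p[0]])
for p in [(290,200),(305,215),(428,298),(411,298)]: print('t',ht[p[1],p[0]])
for p in [(190,270),(175,260)]: print('tray s',hs[p[1],p[0]])
for n,h,seed in (('scene',hs,(360,250)),('top',ht,(290,200))):
    m=(h[...,1]<75)&(h[...,2]>100); print(n,'face',hull4(m,seed))
for n,h,seed in (('scene',hs,(190,270)),('top',ht,(428,298))):
    m=(h[...,1]<75)&(h[...,2]<120); print(n,'tray',hull4(m,seed))
# pin handle (black), flange (grey)
for n,h,(x,y,w,hh) in (('scene',hs,(405,118,45,45)),('top',ht,(158,285,45,30))):
    r=h[y:y+hh,x:x+w]; b=(r[...,2]<45).astype(np.uint8); f=((r[...,1]<80)&(r[...,2]>70)).astype(np.uint8)
    for nm,mm in (('black',b),('flange',f)):
        k,l,st,ce=cv2.connectedComponentsWithStats(mm); print(n,nm,[(q[:4]+[x,y,0,0],q[4],c+[x,y]) for q,c in zip(st[1:],ce[1:]) if q[4]>15])
E
```

```text
s [ 13  25 124]
s [ 13  25 124]
s [ 13  24 127]
t [ 10  50 117]
t [ 12  50 117]
t [12 50 76]
t [16 50 76]
tray s [11 24 86]
tray s [11 31 90]Traceback (most recent call last):
  File "<stdin>", line 10, in <module>
  File "h.py", line 21, in hull4
    return st[k],ce[k],cv2.approxPolyN(c,4,ensure_convex_hull=True).reshape(-1,2) if k else None
                       ~~~~~~~~~~~~~~~^^^^^^^^^^^^^^^^^^^^^^^^^^^^^
cv2.error: OpenCV(4.12.0) :-1: error: (-5:Bad argument) in function 'approxPolyN'
> Overload resolution failed:
>  - approxPolyN() got an unexpected keyword argument 'ensure_convex_hull'. Did you mean 'ensure_convex'?
>  - approxPolyN() got an unexpected keyword argument 'ensure_convex_hull'. Did you mean 'ensure_convex'?
```

```bash
sed -i 's/ensure_convex_hull/ensure_convex/' h.py
python3 - <<'E'
from h import *
S=cv2.imread('pics/scene0.png');Tm=cv2.imread('pics/top0.png')
def hsv(i): return cv2.cvtColor(cv2.GaussianBlur(i,(3,3),0),cv2.COLOR_BGR2HSV)
hs,ht=hsv(S),hsv(Tm)
np.set_printoptions(precision=4,suppress=True)
def order(q): 
    c=q.mean(0); return q[np.argsort(np.arctan2(*(q-c).T[::-1]))]
Q={}
for n,h,seed in (('scene',hs,(360,250)),('top',ht,(290,200))):
    m=(h[...,1]<75)&(h[...,2]>95); a,b,q=hull4(m,seed); print(n,'face',a,b,q.tolist()); Q[n]=q
for n,h,seed in (('scene',hs,(190,270)),('top',ht,(428,298))):
    m=(h[...,1]<75)&(h[...,2]<110); a,b,q=hull4(m,seed); print(n,'tray',a,b,q.tolist())
    for z in (.018,): print([ray(n,p,z)[:2].round(4).tolist() for p in q], ray(n,b,.004))
for n,h,(x,y,w,hh) in (('scene',hs,(405,118,45,45)),('top',ht,(158,285,45,30))):
    r=h[y:y+hh,x:x+w]; b=(r[...,2]<40).astype(np.uint8); f=((r[...,1]<80)&(r[...,2]>70)).astype(np.uint8)
    for nm,mm in (('black',b),('flange',f)):
        k,l,st,ce=cv2.connectedComponentsWithStats(mm); print(n,nm,[((q[:4]+[x,y,0,0]).tolist(),q[4],c+[x,y]) for q,c in zip(st[1:],ce[1:]) if q[4]>15])
# hand-read hole + flange check
print('hole',tri([373.4,245.0],[299.2,205.0]))
E
```

```text
scene face [ 342  232   65   32 1088] [373.6296 247.0717] [[408, 248], [366, 264], [340, 245], [380, 231]]
top face [ 281  185   37   41 1356] [298.8842 204.7699] [[317, 185], [317, 226], [281, 224], [281, 185]]
scene tray [ 151  236   79   63 3485] [189.0333 266.4826] [[231, 281], [158, 299], [150, 250], [217, 235]]
[[0.5281, -0.2389], [0.5032, -0.3872], [0.3652, -0.3625], [0.3899, -0.2161]] [ 0.4374 -0.3008  0.004 ]
top tray [ 396  270   63   58 2864] [426.8205 298.7776] [[459, 278], [453, 328], [395, 318], [402, 269]]
[[0.4857, -0.3807], [0.3615, -0.3583], [0.3877, -0.215], [0.5104, -0.2374]] [ 0.4352 -0.2996  0.004 ]
scene black [([420, 127, 13, 29], np.int32(223), array([425.7803, 140.9821]))]
scene flange [([422, 118, 16, 4], np.int32(40), array([428.5, 119. ])), ([416, 151, 15, 9], np.int32(70), array([422.9286, 155.8714]))]
top black [([192, 292, 11, 23], np.int32(145), array([197.3586, 303.2414])), ([164, 294, 18, 11], np.int32(145), array([172.3034, 299.2345]))]
top flange [([176, 293, 9, 14], np.int32(44), array([181.4545, 298.8636]))]
hole (array([[0.6555, 0.0191, 0.122 ]]), array([0.49]))
```

```bash
python3 - <<'E'
from h import *
np.set_printoptions(precision=4,suppress=True)
F,e=tri([[408,248],[366,264],[340,245],[380,231]],[[281,185],[317,185],[317,226],[281,224]])
print(F,e,F.mean(0)); ex=(F[0]+F[1]-F[2]-F[3])/2; ey=(F[0]+F[3]-F[1]-F[2])/2
print('ex',ex,np.linalg.norm(ex),np.degrees(np.arctan2(ex[1],ex[0])),'ey',ey,np.linalg.norm(ey),np.degrees(np.arctan2(-ey[0],ey[1])))
print('flange',tri([423.5,154.5],[177.8,300.2]), 'handle',tri([425.8,141],[172.3,299.2]))
print('tray',tri([[231,281],[158,299],[150,250],[217,235]],[[402,269],[459,278],[453,328],[395,318]]))
# lane edges in top view: dark/grey hull; base plate yaw via white rails
t=cv2.imread('pics/top0.png'); h=cv2.cvtColor(cv2.GaussianBlur(t,(3,3),0),cv2.COLOR_BGR2HSV)
m=((h[240:290,315:362,2]>100)&(h[240:290,315:362,1]<75)).astype(np.uint8)
k,l,st,ce=cv2.connectedComponentsWithStats(m)
for i in range(1,k):
    if st[i,4]>25:
        pts=np.argwhere(l==i)[:,::-1]+[315,240]; v=cv2.fitLine(np.float32(pts),2,0,.01,.01).ravel(); print(st[i],ce[i]+[315,240],v)
        for z in (.04,): 
            p=ray('top',v[2:],z);q=ray('top',v[2:]-10*np.sign(v[1]+1e-9)*v[:2],z);print(p,np.degrees(np.arctan2(*(q-p)[1::-1])))
from cell import read_state
s=read_state();print(R.from_rotvec(s['tcp_rot']).as_matrix())
E
```

```text
[[ 0.7027  0.0636  0.1362]
 [ 0.6998 -0.0255  0.1346]
 [ 0.6074 -0.0249  0.0981]
 [ 0.6139  0.0642  0.1022]] [1.54 0.24 0.61 0.52] [0.656  0.0193 0.1178]
ex [ 0.0907 -0.0006  0.0353] 0.09727183612320396 -0.3728914390679888 ey [0.0047 0.0891 0.0029] 0.08928800872241263 -3.0217291054637005
flange (array([[0.4349, 0.3092, 0.0904]]), array([0.5])) handle (array([[0.4344, 0.3094, 0.1303]]), array([0.04]))
tray (array([[ 0.5134, -0.2374,  0.0011],
       [ 0.4875, -0.386 , -0.0011],
       [ 0.361 , -0.361 ,  0.0131],
       [ 0.3878, -0.2154,  0.0157]]), array([1.14, 0.05, 0.61, 0.03]))
[ 11   9   6  29 137] [328.5182 263.0511] [  0.0473  -0.9989 328.5182 263.0511]
[ 0.525  -0.0508  0.04  ] -3.4961628328021077
[ 26   9   6  30 138] [343.6304 263.7246] [  0.0399  -0.9992 343.6304 263.7246]
[ 0.5229 -0.0886  0.04  ] -3.386550471831946
[[ 0.9095  0.4158 -0.0004]
 [ 0.4158 -0.9095  0.0006]
 [-0.0001 -0.0007 -1.    ]]
```

Measured so far: hole near (0.656, 0.019, 0.120), dispenser yaw about -3.2°, pin axis at (0.435, 0.309), tray centre (0.436, -0.299). I'll start moving towards the pin, keeping the present tool orientation.

```bash
cat > g.py <<'E'
# usage: python3 g.py x y z yaw tilt : deltas to world pose; yaw = heading of tool x (deg), tilt = lean of tool top towards -x_tool (deg)
import sys; from h import *; from cell import read_state
a=list(map(float,sys.argv[1:])); s=read_state(); R0=R.from_rotvec(s['tcp_rot'])
Rt=R.from_euler('z',a[3],degrees=True)*R.from_euler('x',180,degrees=True)*R.from_euler('y',a[4],degrees=True)
print('t',s['t'],'pos',np.round(s['tcp_pos'],4),'F',np.round(s['contact_force'],1),'q',np.round(s['q'],2))
print('toolz',Rt.as_matrix()[:,2].round(3),'dp',np.round(R0.inv().apply(np.array(a[:3])-s['tcp_pos']),4).tolist(),'turn',np.round((R0.inv()*Rt).as_rotvec(),4).tolist())
E
python3 g.py 0.435 0.309 0.26 24.6 25
```

```text
t 0.2 pos [ 0.239  -0.5228  0.25  ] F [-0.1  0.   0.5] q [ 1.1   0.71 -0.03  1.48  0.02  0.95 -0.08]
toolz [ 0.384  0.176 -0.906] dp [0.5241, -0.675, -0.0096] turn [-0.0006, 0.4364, -0.0007]
```

carry_out(
  deltas=[
    {"dp":[0.374,-0.239,-0.05],"turn":[0,0,0],"hand":0.0854},
    {"dp":[0.374,-0.239,-0.05],"turn":[0,0,0],"hand":0.0854},
    {"dp":[0.374,-0.239,-0.05],"turn":[0,0,0],"hand":0.0854},
    {"dp":[0.374,-0.239,-0.05],"turn":[0,0,0],"hand":0.0854},
    {"dp":[0.374,-0.239,-0.05],"turn":[0,0,0],"hand":0.0854},
    {"dp":[0.374,-0.239,-0.05],"turn":[0,0,0],"hand":0.0854},
    {"dp":[0.374,-0.239,-0.05],"turn":[0,0,0],"hand":0.0854},
    {"dp":[0.4,-0.3,-0.05],"turn":[0,0,0],"hand":0.0854},
  ],
)

```text
t: 1.2
tcp_pos: [0.4789, -0.0933, 0.3]
tcp_rot: [3.069, 0.669, 0.001]
contact_force: [0.8, 0.9, -0.3]
width: 1.003
grip_force: 0.0
```

```bash
python3 g.py 0.435 0.309 0.26 24.6 0
```

```text
t 1.2 pos [ 0.4789 -0.0933  0.3   ] F [ 0.8  0.9 -0.3] q [ 0.11  0.52  0.03  1.71 -0.02  0.92 -0.99]
toolz [ 0. -0. -1.] dp [0.1274, -0.3841, 0.04] turn [0.0002, -0.0007, -0.0002]
```

carry_out(
  deltas=[
    {"dp":[0.127,-0.384,0.04],"turn":[0,0,0],"hand":0.0854},
    {"dp":[0.127,-0.384,0.04],"turn":[0,0,0],"hand":0.0854},
    {"dp":[0.127,-0.384,0.04],"turn":[0,0,0],"hand":0.0854},
    {"dp":[0.127,-0.384,0.04],"turn":[0,0,0],"hand":0.0854},
    {"dp":[0.127,-0.384,0.04],"turn":[0,0,0],"hand":0.0854},
    {"dp":[0.127,-0.384,0.04],"turn":[0,0,0],"hand":0.0854},
    {"dp":[0.127,-0.384,0.04],"turn":[0,0,0],"hand":0.0854},
    {"dp":[0.127,-0.384,0.04],"turn":[0,0,0],"hand":0.0854},
  ],
)

```text
t: 2.2
tcp_pos: [0.4325, 0.3088, 0.2595]
tcp_rot: [-3.068, -0.673, 0.002]
contact_force: [0.6, -0.8, -0.4]
width: 1.0
grip_force: 0.0
```

```bash
python3 g.py 0.435 0.309 0.137 24.6 0; python3 - <<'E'
from cell import camera
import cv2,numpy as np
o=[]
for n,(x,y) in (('scene',(340,60)),('top',(100,230))):
    f=camera(n)['frame'][:,:,::-1]; cv2.imwrite(f'pics/{n}1.png',f); o.append(cv2.resize(f[y:y+120,x:x+130],(390,360),interpolation=2))
cv2.imwrite('pics/z2.png',np.hstack(o))
E
```

```text
t 2.2 pos [0.4325 0.3088 0.2595] F [ 0.6 -0.8 -0.4] q [-0.72  0.63  0.07  1.63 -0.05  0.88 -1.77]
toolz [ 0. -0. -1.] dp [0.0025, 0.0009, 0.1225] turn [-0.0006, 0.0009, 0.0028]
```

View pics/z2.png

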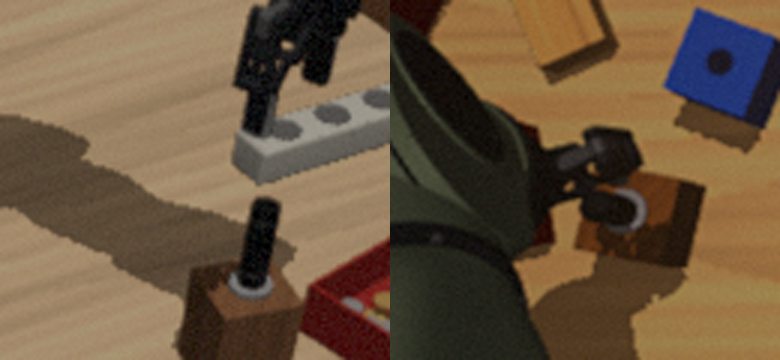

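The gripper hangs over the pin (handle top at crop 263,203 in the scene half, flange ring at 630,210 in the top half), with a finger on either side. I'll descend and close.

carry_out(
  deltas=[
    {"dp":[0.0025,0.001,0.04],"turn":[0,0,0],"hand":0.0854},
    {"dp":[0.0025,0.001,0.08],"turn":[0,0,0],"hand":0.0854},
    {"dp":[0.0025,0.001,0.11],"turn":[0,0,0],"hand":0.0854},
    {"dp":[0.0025,0.001,0.1225],"turn":[0,0,0],"hand":0.0854},
    {"dp":[0.0025,0.001,0.1225],"turn":[0,0,0],"hand":0.0854},
    {"dp":[0.0025,0.001,0.1225],"turn":[0,0,0],"hand":0.015},
    {"dp":[0.0025,0.001,0.1225],"turn":[0,0,0],"hand":0.015},
    {"dp":[0.0025,0.001,0.1225],"turn":[0,0,0],"hand":0.015},
  ],
)

```text
t: 3.3
tcp_pos: [0.4363, 0.307, 0.1382]
tcp_rot: [-3.069, -0.668, -0.001]
contact_force: [-0.7, -1.1, -0.2]
width: 0.378
grip_force: 0.0
```

carry_out(
  deltas=[
    {"dp":[0,0,0],"turn":[0,0,0],"hand":0.015},
    {"dp":[0,0,0],"turn":[0,0,0],"hand":0.015},
    {"dp":[0,0,0],"turn":[0,0,0],"hand":0.015},
    {"dp":[0,0,0],"turn":[0,0,0],"hand":0.015},
  ],
)

```text
t: 3.8
tcp_pos: [0.4363, 0.307, 0.1381]
tcp_rot: [-3.069, -0.668, -0.001]
contact_force: [-0.7, -0.3, 6.3]
width: 0.27
grip_force: 58.2
```

```bash
python3 g.py 0.435 0.309 0.27 24.6 0
```

```text
t 3.8 pos [0.4363 0.307  0.1381] F [-0.7 -0.3  6.3] q [-0.7   0.81  0.04  1.77 -0.06  0.57 -1.76]
toolz [ 0. -0. -1.] dp [-0.0003, -0.0023, -0.1319] turn [-0.0003, -0.0006, -0.0005]
```

carry_out(
  deltas=[
    {"dp":[0,0,-0.03],"turn":[0,0,0],"hand":0.015},
    {"dp":[0,0,-0.07],"turn":[0,0,0],"hand":0.015},
    {"dp":[0,0,-0.12],"turn":[0,0,0],"hand":0.015},
    {"dp":[0,0,-0.16],"turn":[0,0,0],"hand":0.015},
    {"dp":[0,0,-0.16],"turn":[0,0,0],"hand":0.015},
  ],
)

```text
t: 4.42
tcp_pos: [0.4367, 0.3073, 0.3]
tcp_rot: [-3.068, -0.668, -0.006]
contact_force: [0.2, -0.2, -1.3]
width: 0.266
grip_force: 58.9
```

```bash
python3 g.py 0.585 0.023 0.275 -3.2 25
```

```text
t 4.425 pos [0.4367 0.3073 0.3   ] F [ 0.2 -0.2 -1.3] q [-0.71  0.59  0.07  1.56 -0.05  0.99 -1.77]
toolz [ 0.422 -0.024 -0.906] dp [0.0166, 0.3202, 0.0248] turn [-0.1077, 0.4239, 0.4763]
```

carry_out(
  deltas=[
    {"dp":[0.003,0.05,0.0],"turn":[-0.018,0.07,0.079],"hand":0.015},
    {"dp":[0.006,0.1,0.0],"turn":[-0.036,0.14,0.158],"hand":0.015},
    {"dp":[0.008,0.16,0.0],"turn":[-0.054,0.21,0.237],"hand":0.015},
    {"dp":[0.011,0.22,0.01],"turn":[-0.072,0.28,0.316],"hand":0.015},
    {"dp":[0.014,0.28,0.02],"turn":[-0.09,0.35,0.395],"hand":0.015},
    {"dp":[0.0166,0.3202,0.0248],"turn":[-0.1077,0.4239,0.4763],"hand":0.015},
    {"dp":[0.0166,0.3202,0.0248],"turn":[-0.1077,0.4239,0.4763],"hand":0.015},
    {"dp":[0.0166,0.3202,0.0248],"turn":[-0.1077,0.4239,0.4763],"hand":0.015},
  ],
)

```text
t: 5.42
tcp_pos: [0.584, 0.0234, 0.2723]
tcp_rot: [3.054, -0.082, 0.669]
contact_force: [-0.2, 0.7, -0.5]
width: 0.263
grip_force: 59.1
```

```bash
python3 g.py 0.585 0.023 0.272 -3.2 25; python3 - <<'E'
from cell import camera,read_state
from h import *
s=read_state(); Rm=R.from_rotvec(s['tcp_rot']).as_matrix(); tip=s['tcp_pos']+Rm[:,2]*.1281
print(tip, proj('scene',tip),proj('top',tip), 'hole',proj('scene',[.656,.0192,.12]))
o=[]
for n,(x,y) in (('scene',(310,170)),('top',(250,150))):
    f=camera(n)['frame'][:,:,::-1]; cv2.imwrite(f'pics/{n}2.png',f); o.append(cv2.resize(f[y:y+100,x:x+100],(400,400),interpolation=2))
cv2.imwrite('pics/z3.png',np.hstack(o))
E
```

```text
t 5.425 pos [0.584  0.0234 0.2723] F [-0.2  0.7 -0.5] q [-0.24  0.56  0.18  1.88 -0.08  0.28 -1.66]
toolz [ 0.422 -0.024 -0.906] dp [0.0008, 0.0003, 0.0007] turn [0.0019, 0.0048, 0.0025]
[0.63746651 0.02012258 0.1559472 ] [370.01491643 226.9728011 ] [297.62991714 208.76653817] hole [372.99191175 245.89381776]
```

View pics/z3.png

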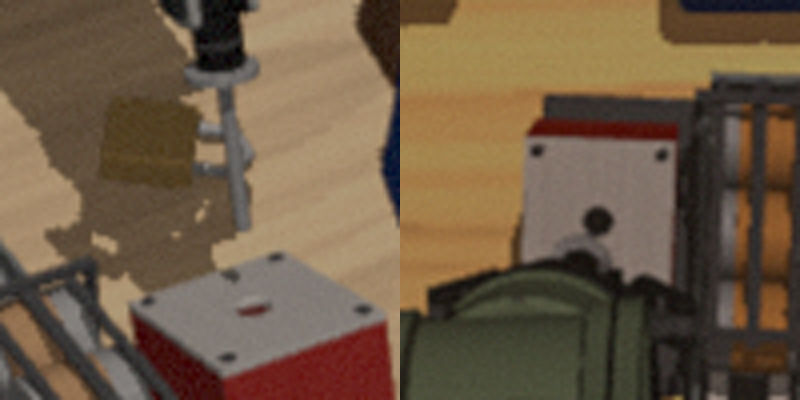

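The scene half shows the rod tip at full-frame (370.7,227), against a predicted (370,227), and the hole at (373.5,245.8), against a predicted (373,245.9). They are aligned, so I'll go in slowly along the axis.

carry_out(
  deltas=[
    {"dp":[0.0015,0,0.015],"turn":[0.001,0.004,0.002],"hand":0.015},
    {"dp":[0.0015,0,0.03],"turn":[0.001,0.004,0.002],"hand":0.015},
    {"dp":[0.0015,0,0.04],"turn":[0.001,0.004,0.002],"hand":0.015},
    {"dp":[0.0015,0,0.05],"turn":[0.001,0.004,0.002],"hand":0.015},
    {"dp":[0.0015,0,0.06],"turn":[0.001,0.004,0.002],"hand":0.015},
    {"dp":[0.0015,0,0.064],"turn":[0.001,0.004,0.002],"hand":0.015},
    {"dp":[0.0015,0,0.064],"turn":[0.001,0.004,0.002],"hand":0.015},
  ],
)

```text
t: 6.4
tcp_pos: [0.6126, 0.0208, 0.2153]
tcp_rot: [3.053, -0.087, 0.678]
contact_force: [0.3, 0.8, -1.4]
width: 0.265
grip_force: 59.1
```

```bash
python3 g.py 0.6225 0.0210 0.1933 -3.2 25
```

```text
t 6.4 pos [0.6126 0.0208 0.2153] F [ 0.3  0.8 -1.4] q [-0.2   0.69  0.14  1.87 -0.09  0.16 -1.65]
toolz [ 0.422 -0.024 -0.906] dp [-0.0003, -0.0008, 0.0241] turn [0.0016, -0.0006, -0.0009]
```

carry_out(
  deltas=[
    {"dp":[0,0,0.006],"turn":[0,0,0],"hand":0.015},
    {"dp":[0,0,0.012],"turn":[0,0,0],"hand":0.015},
    {"dp":[0,0,0.016],"turn":[0,0,0],"hand":0.015},
    {"dp":[0,0,0.02],"turn":[0,0,0],"hand":0.015},
    {"dp":[0,0,0.02],"turn":[0,0,0],"hand":0.015},
  ],
)

```text
t: 7.02
tcp_pos: [0.6213, 0.0204, 0.1972]
tcp_rot: [3.053, -0.087, 0.679]
contact_force: [-3.7, -0.3, 7.1]
width: 0.264
grip_force: 59.8
```

```bash
python3 g.py 0.6225 0.0210 0.1933 -3.2 25
```

```text
t 7.025 pos [0.6213 0.0204 0.1972] F [-3.7 -0.3  7.1] q [-0.19  0.73  0.13  1.86 -0.09  0.13 -1.65]
toolz [ 0.422 -0.024 -0.906] dp [-0.0006, -0.0007, 0.0041] turn [0.0014, -0.0013, -0.0008]
```

carry_out(
  deltas=[
    {"dp":[0,0,0.002],"turn":[0,0,0],"hand":0.015},
    {"dp":[0,0,0.002],"turn":[0,0,0],"hand":0.015},
    {"dp":[0,0,0.002],"turn":[0,0,0],"hand":0.015},
    {"dp":[0,0,0.002],"turn":[0,0,0],"hand":0.015},
    {"dp":[0,0,0.002],"turn":[0,0,0],"hand":0.015},
    {"dp":[0,0,0.002],"turn":[0,0,0],"hand":0.015},
    {"dp":[0,0,0.002],"turn":[0,0,0],"hand":0.015},
    {"dp":[0,0,0.002],"turn":[0,0,0],"hand":0.015},
  ],
)

```text
t: 8.02
tcp_pos: [0.6221, 0.0204, 0.1957]
tcp_rot: [3.053, -0.087, 0.679]
contact_force: [-4.5, 0.8, 7.9]
width: 0.262
grip_force: 59.8
```

```bash
python3 - <<'E'
from cell import camera
from h import *
o=[]
for n,(x,y) in (('scene',(265,215)),('top',(270,180))):
    f=camera(n)['frame'][:,:,::-1]; cv2.imwrite(f'pics/{n}3.png',f); o.append(cv2.resize(f[y:y+120,x:x+120],(400,400),interpolation=2))
cv2.imwrite('pics/z4.png',np.hstack(o))
E
```

```text
(no output)
```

View pics/z4.png

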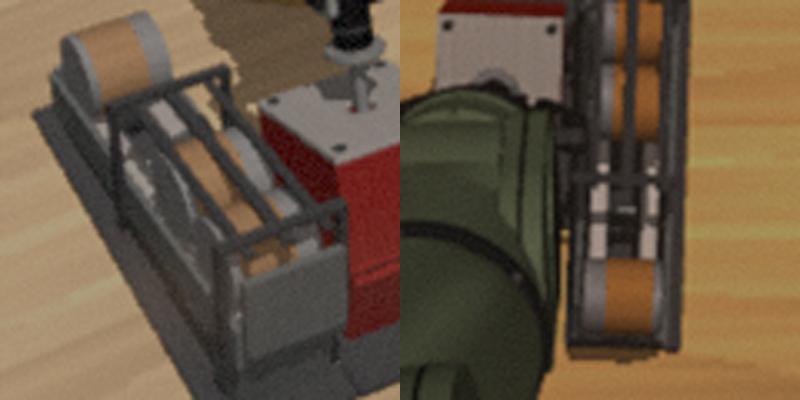

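The front tin now lies at the pick-up end (crop 115,60 in the scene half, 620,295 in the top half) and the others are held behind the guard. I'll draw the pin straight out.

carry_out(
  deltas=[
    {"dp":[0,0,-0.01],"turn":[0,0,0],"hand":0.015},
    {"dp":[0,0,-0.025],"turn":[0,0,0],"hand":0.015},
    {"dp":[0,0,-0.045],"turn":[0,0,0],"hand":0.015},
    {"dp":[0,0,-0.07],"turn":[0,0,0],"hand":0.015},
    {"dp":[0,0,-0.1],"turn":[0,0,0],"hand":0.015},
    {"dp":[0,0,-0.1],"turn":[0,0,0],"hand":0.015},
  ],
)

```text
t: 8.88
tcp_pos: [0.5793, 0.0229, 0.2882]
tcp_rot: [3.052, -0.087, 0.682]
contact_force: [-0.4, 1.0, -1.3]
width: 0.264
grip_force: 59.5
```

```bash
python3 g.py 0.4363 0.307 0.30 24.6 0
```

```text
t 8.875 pos [0.5793 0.0229 0.2882] F [-0.4  1.  -1.3] q [-0.25  0.53  0.19  1.88 -0.08  0.3  -1.66]
toolz [ 0. -0. -1.] dp [-0.1388, -0.2755, -0.0784] turn [0.1073, -0.4308, -0.4785]
```

carry_out(
  deltas=[
    {"dp":[-0.023,-0.046,-0.013],"turn":[0.018,-0.072,-0.08],"hand":0.015},
    {"dp":[-0.046,-0.092,-0.026],"turn":[0.036,-0.144,-0.16],"hand":0.015},
    {"dp":[-0.07,-0.138,-0.039],"turn":[0.054,-0.216,-0.24],"hand":0.015},
    {"dp":[-0.093,-0.184,-0.052],"turn":[0.072,-0.288,-0.32],"hand":0.015},
    {"dp":[-0.116,-0.23,-0.065],"turn":[0.09,-0.36,-0.4],"hand":0.015},
    {"dp":[-0.1388,-0.2755,-0.0784],"turn":[0.1073,-0.4308,-0.4785],"hand":0.015},
    {"dp":[-0.1388,-0.2755,-0.0784],"turn":[0.1073,-0.4308,-0.4785],"hand":0.015},
    {"dp":[-0.1388,-0.2755,-0.0784],"turn":[0.1073,-0.4308,-0.4785],"hand":0.015},
  ],
)

```text
t: 9.88
tcp_pos: [0.4369, 0.3064, 0.2976]
tcp_rot: [3.069, 0.668, -0.005]
contact_force: [-0.4, -0.5, -0.4]
width: 0.268
grip_force: 59.2
```

```bash
python3 g.py 0.4363 0.307 0.1395 24.6 0; python3 - <<'E'
from cell import camera,read_state
from h import *
s=read_state(); Rm=R.from_rotvec(s['tcp_rot']).as_matrix(); tip=s['tcp_pos']+Rm[:,2]*.1281
print(tip, proj('scene',tip), proj('scene',[.4363,.307,.09]))
o=[]
for n,(x,y) in (('scene',(380,80)),('top',(270,180))):
    f=camera(n)['frame'][:,:,::-1]; cv2.imwrite(f'pics/{n}4.png',f); o.append(cv2.resize(f[y:y+120,x:x+120],(400,400),interpolation=2))
cv2.imwrite('pics/z5.png',np.hstack(o))
E
```

```text
t 9.875 pos [0.4369 0.3064 0.2976] F [-0.4 -0.5 -0.4] q [-0.72  0.59  0.09  1.56 -0.06  1.   -1.76]
toolz [ 0. -0. -1.] dp [0.0002, -0.0008, 0.1581] turn [0.0002, 0.003, -0.0009]
[0.43651446 0.30617716 0.16947677] [427.99815096 128.06311455] [422.65475884 155.23910663]
```

View pics/z5.png

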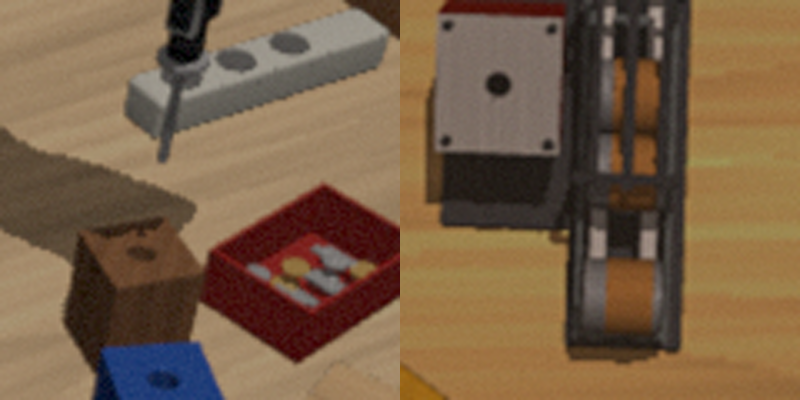

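The tip is at scene (428.9,127.4) and the stand hole at (422.9,155.9), both where predicted. The next tins have rolled forward to the front stop. I'll lower the pin into the stand.

carry_out(
  deltas=[
    {"dp":[0,-0.001,0.04],"turn":[0,0.002,0],"hand":0.015},
    {"dp":[0,-0.001,0.075],"turn":[0,0.002,0],"hand":0.015},
    {"dp":[0,-0.001,0.095],"turn":[0,0.002,0],"hand":0.015},
    {"dp":[0,-0.001,0.12],"turn":[0,0.002,0],"hand":0.015},
    {"dp":[0,-0.001,0.14],"turn":[0,0.002,0],"hand":0.015},
    {"dp":[0,-0.001,0.153],"turn":[0,0.002,0],"hand":0.015},
    {"dp":[0,-0.001,0.1585],"turn":[0,0.002,0],"hand":0.015},
    {"dp":[0,-0.001,0.1585],"turn":[0,0.002,0],"hand":0.015},
  ],
)

```text
t: 10.98
tcp_pos: [0.436, 0.3077, 0.1397]
tcp_rot: [-3.069, -0.669, 0.001]
contact_force: [-0.3, -0.2, -1.3]
width: 0.266
grip_force: 59.2
```

```bash
python3 g.py 0.4363 0.307 0.1385 24.6 0
```

```text
t 10.975 pos [0.436  0.3077 0.1397] F [-0.3 -0.2 -1.3] q [-0.7   0.81  0.06  1.76 -0.08  0.57 -1.74]
toolz [ 0. -0. -1.] dp [-0.0, 0.0008, 0.0012] turn [-0.0006, 0.0003, -0.0003]
```

carry_out(
  deltas=[
    {"dp":[0,0,0.001],"turn":[0,0,0],"hand":0.015},
    {"dp":[0,0,0.0018],"turn":[0,0,0],"hand":0.015},
    {"dp":[0,0,0.0018],"turn":[0,0,0],"hand":0.015},
    {"dp":[0,0,0.0018],"turn":[0,0,0],"hand":0.0854},
    {"dp":[0,0,0.0018],"turn":[0,0,0],"hand":0.0854},
    {"dp":[0,0,0.0018],"turn":[0,0,0],"hand":0.0854},
    {"dp":[0,0,0.0018],"turn":[0,0,0],"hand":0.0854},
    {"dp":[0,0,0.0018],"turn":[0,0,0],"hand":0.0854},
  ],
)

```text
t: 11.98
tcp_pos: [0.4358, 0.3078, 0.1377]
tcp_rot: [-3.069, -0.669, 0.001]
contact_force: [0.2, 0.6, -0.4]
width: 0.998
grip_force: 0.0
```

carry_out(
  deltas=[
    {"dp":[0,0,-0.03],"turn":[0,0,0],"hand":0.0854},
    {"dp":[0,0,-0.07],"turn":[0,0,0],"hand":0.0854},
    {"dp":[0,0,-0.11],"turn":[0,0,0],"hand":0.0854},
    {"dp":[0,0,-0.16],"turn":[0,0,0],"hand":0.0854},
    {"dp":[0,0,-0.16],"turn":[0,0,0],"hand":0.0854},
  ],
)

```text
t: 12.6
tcp_pos: [0.4367, 0.3082, 0.3007]
tcp_rot: [-3.067, -0.668, -0.006]
contact_force: [-1.0, 0.1, -1.3]
width: 0.998
grip_force: 0.0
```

```bash
cat > look.py <<'E'
from cell import camera
from h import *
np.set_printoptions(precision=4,suppress=True)
f={n:camera(n)['frame'][:,:,::-1] for n in K}
o=[cv2.resize(f[n][y:y+w,x:x+w],(400,400),interpolation=2) for n,x,y,w in (('scene',380,100,80),('scene',265,215,80))]
cv2.imwrite('pics/z6.png',np.hstack(o))
for n in f: cv2.imwrite(f'pics/{n}5.png',f[n])
# orange band of the released tin
c={}
for n,(x,y,w,h) in (('scene',(275,215,50,33)),('top',(318,250,45,40))):
    H=cv2.cvtColor(cv2.GaussianBlur(f[n],(3,3),0),cv2.COLOR_BGR2HSV)[y:y+h,x:x+w]
    m=((H[...,1]>(90 if n=='scene' else 150))&(H[...,2]>60)).astype(np.uint8); k,l,st,ce=cv2.connectedComponentsWithStats(m)
    print(n,[(st[i].tolist(),ce[i]+[x,y]) for i in range(1,k) if st[i,4]>30])
E
python3 look.py; python3 g.py 0.53 -0.069 0.25 -3.2 20
```

```text
scene [([0, 0, 35, 32, 603], array([292.2438, 228.3566])), ([37, 2, 13, 9, 46], array([317.6522, 221.1957]))]
top [([14, 8, 13, 22, 269], array([338.2045, 268.7138])), ([1, 35, 29, 5, 82], array([333.4634, 287.4512]))]
t 12.7 pos [0.4359 0.3077 0.2977] F [-0.2  0.  -1. ] q [-0.72  0.59  0.09  1.56 -0.06  0.99 -1.76]
toolz [ 0.341 -0.019 -0.94 ] dp [-0.0712, 0.3817, 0.0475] turn [-0.0853, 0.3427, 0.4802]
```

View pics/z6.png

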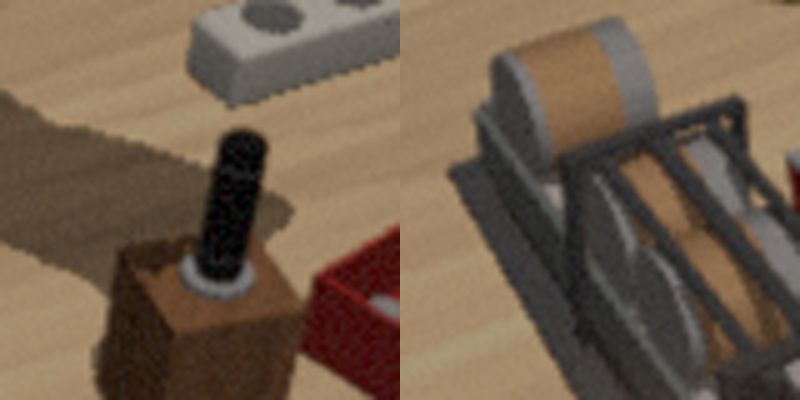

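The pin stands seated, flange on the stand (crop 218,278), and the tin rests in the cradle (crop 575,90). I'll compute the tin centre.

```bash
python3 - <<'E'
from h import *
np.set_printoptions(precision=4,suppress=True)
c=ray('top',(337.5,268.5),.0625); print('top->z.0625',c)
ey=np.array([.056,.998,0])
e=c-.028*ey; print('near end centre',e,'proj scene',proj('scene',e),'seen (289,236.6)')
print(tri([289,236.6],proj('top',e)))
print('lane check y at x', -0.0697-(c[0]-.524)*.056)
E
```

```text
top->z.0625 [ 0.5084 -0.0724  0.0625]
near end centre [ 0.5068 -0.1004  0.0625] proj scene [285.5968 237.5955] seen (289,236.6)
(array([[ 0.5082, -0.0967,  0.065 ]]), array([1.61]))
lane check y at x -0.06882709849412481
```

```bash
python3 g.py 0.454 -0.068 0.185 -3.2 25
```

```text
t 12.7 pos [0.4359 0.3077 0.2977] F [-0.2  0.  -1. ] q [-0.72  0.59  0.09  1.56 -0.06  0.99 -1.76]
toolz [ 0.422 -0.024 -0.906] dp [-0.1399, 0.3492, 0.1125] turn [-0.1065, 0.4282, 0.4773]
```

carry_out(
  deltas=[
    {"dp":[-0.02,0.05,0.0],"turn":[-0.017,0.07,0.078],"hand":0.0854},
    {"dp":[-0.04,0.1,0.0],"turn":[-0.034,0.14,0.156],"hand":0.0854},
    {"dp":[-0.06,0.15,0.02],"turn":[-0.05,0.21,0.234],"hand":0.0854},
    {"dp":[-0.08,0.2,0.04],"turn":[-0.07,0.28,0.312],"hand":0.0854},
    {"dp":[-0.1,0.25,0.06],"turn":[-0.088,0.35,0.39],"hand":0.0854},
    {"dp":[-0.12,0.3,0.085],"turn":[-0.1065,0.4282,0.4773],"hand":0.0854},
    {"dp":[-0.1399,0.3492,0.1125],"turn":[-0.1065,0.4282,0.4773],"hand":0.0854},
    {"dp":[-0.1399,0.3492,0.1125],"turn":[-0.1065,0.4282,0.4773],"hand":0.0854},
  ],
)

```text
t: 13.7
tcp_pos: [0.4753, -0.0754, 0.2214]
tcp_rot: [3.079, -0.087, 0.592]
contact_force: [1.0, 1.5, 0.5]
width: 0.998
grip_force: 0.0
```

```bash
python3 g.py 0.505 -0.0705 0.071 -3.2 25; python3 - <<'E'
from cell import camera
from h import *
f={n:camera(n)['frame'][:,:,::-1] for n in K}
cv2.imwrite('pics/z7.png',np.hstack([cv2.resize(f[n][y:y+100,x:x+100],(400,400),interpolation=2) for n,x,y in (('scene',240,160),('top',280,220))]))
E
```

```text
t 13.7 pos [ 0.4753 -0.0754  0.2214] F [1.  1.5 0.5] q [ 0.13  0.54 -0.04  2.23 -0.29  0.   -1.24]
toolz [ 0.422 -0.024 -0.906] dp [-0.0284, -0.0056, 0.1506] turn [-0.0055, 0.0569, -0.002]
```

View pics/z7.png

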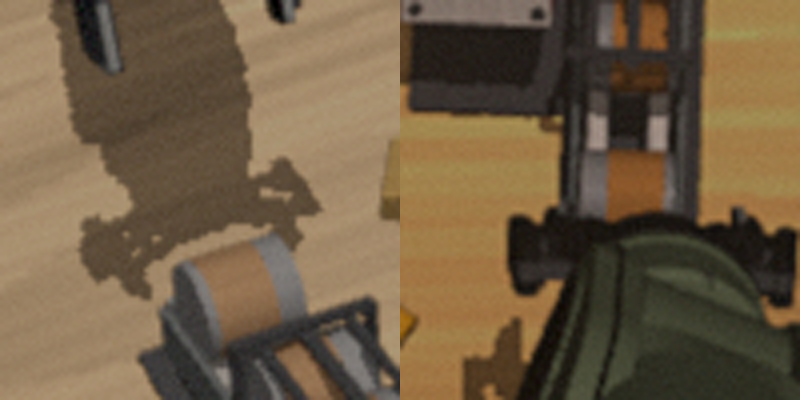

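The view shows the gripper short of the tin with its fingers straddling the lane (tin at crop 235,295 and 635,185). Joint 6 is at its limit, so the 25° lean is too much here. I'll reduce it to 10°.

```bash
python3 g.py 0.488 -0.0695 0.18 -3.2 10; python3 -c "
from h import *
print(ray('top',(340,234),.117))"
```

```text
t 13.8 pos [ 0.4751 -0.076   0.221 ] F [-0.5  0.3 -0.5] q [ 0.13  0.54 -0.04  2.23 -0.29  0.   -1.24]
toolz [ 0.173 -0.01  -0.985] dp [-0.0035, -0.007, 0.0427] turn [-0.0049, -0.2038, -0.0032]
[ 0.5841472  -0.07820534  0.117     ]
```

carry_out(
  deltas=[
    {"dp":[-0.002,-0.003,0.0],"turn":[-0.002,-0.1,0],"hand":0.0854},
    {"dp":[-0.003,-0.005,0.02],"turn":[-0.005,-0.2038,-0.003],"hand":0.0854},
    {"dp":[-0.0035,-0.007,0.0427],"turn":[-0.005,-0.2038,-0.003],"hand":0.0854},
    {"dp":[-0.0035,-0.007,0.0427],"turn":[-0.005,-0.2038,-0.003],"hand":0.0854},
  ],
)

```text
t: 14.3
tcp_pos: [0.4881, -0.066, 0.1802]
tcp_rot: [3.124, -0.079, 0.273]
contact_force: [-0.2, 0.5, 0.3]
width: 0.999
grip_force: 0.0
```

```bash
python3 g.py 0.507 -0.0705 0.071 -3.2 10
```

```text
t 14.3 pos [ 0.4881 -0.066   0.1802] F [-0.2  0.5  0.3] q [ 0.    0.66  0.12  2.04 -0.29  0.28 -1.26]
toolz [ 0.173 -0.01  -0.985] dp [-0.0001, 0.0035, 0.1109] turn [-0.0007, 0.0004, 0.005]
```

carry_out(
  deltas=[
    {"dp":[0,0.0035,0.03],"turn":[0,-0.04,0.004],"hand":0.0854},
    {"dp":[0,0.0035,0.055],"turn":[0,-0.085,0.004],"hand":0.0854},
    {"dp":[0,0.0035,0.075],"turn":[0,-0.085,0.004],"hand":0.0854},
    {"dp":[0,0.0035,0.09],"turn":[0,-0.085,0.004],"hand":0.0854},
    {"dp":[0,0.0035,0.102],"turn":[0,-0.085,0.004],"hand":0.0854},
    {"dp":[0,0.0035,0.11],"turn":[0,-0.085,0.004],"hand":0.0854},
    {"dp":[0,0.0035,0.11],"turn":[0,-0.085,0.004],"hand":0.0854},
  ],
)

```text
t: 15.18
tcp_pos: [0.5078, -0.0713, 0.0731]
tcp_rot: [3.135, -0.088, 0.144]
contact_force: [-0.8, -0.2, 0.4]
width: 1.0
grip_force: 0.0
```

```bash
python3 g.py 0.5078 -0.0705 0.071 -3.2 5;  python3 - <<'E'
from cell import camera
from h import *
f={n:camera(n)['frame'][:,:,::-1] for n in K}
cv2.imwrite('pics/z8.png',np.hstack([cv2.resize(f[n][y:y+100,x:x+100],(400,400),interpolation=2) for n,x,y in (('scene',240,190),('top',280,220))]))
E
```

```text
t 15.175 pos [ 0.5078 -0.0713  0.0731] F [-0.8 -0.2  0.4] q [ 0.04  0.89  0.07  1.97 -0.3   0.19 -1.25]
toolz [ 0.087 -0.005 -0.996] dp [-0.0002, -0.0008, 0.0021] turn [-0.0007, -0.0045, -0.0001]
```

View pics/z8.png

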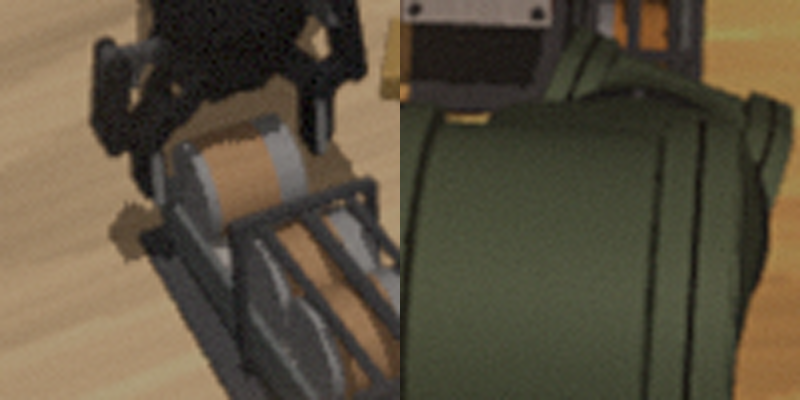

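The fingers straddle the tin (left tip near crop 145,190, right near 320,140, tin between at 245,175). Closing now.

carry_out(
  deltas=[
    {"dp":[0,0,0.001],"turn":[0,0,0],"hand":0.045},
    {"dp":[0,0,0.001],"turn":[0,0,0],"hand":0.045},
    {"dp":[0,0,0.001],"turn":[0,0,0],"hand":0.045},
    {"dp":[0,0,0.001],"turn":[0,0,0],"hand":0.045},
    {"dp":[0,0,0.001],"turn":[0,0,0],"hand":0.045},
    {"dp":[0,0,0.001],"turn":[0,0,0],"hand":0.045},
  ],
)

```text
t: 16.02
tcp_pos: [0.508, -0.0714, 0.0727]
tcp_rot: [3.135, -0.088, 0.145]
contact_force: [-1.3, 0.3, 6.8]
width: 0.647
grip_force: 61.9
```

```bash
python3 g.py 0.507 -0.0705 0.20 -3.2 5
```

```text
t 16.025 pos [ 0.508  -0.0714  0.0727] F [-1.3  0.3  6.8] q [ 0.04  0.89  0.07  1.97 -0.3   0.19 -1.25]
toolz [ 0.087 -0.005 -0.996] dp [0.0107, -0.0009, -0.1269] turn [-0.0005, -0.0054, -0.0001]
```

carry_out(
  deltas=[
    {"dp":[0.002,0,-0.02],"turn":[0,0,0],"hand":0.045},
    {"dp":[0.004,0,-0.05],"turn":[0,0,0],"hand":0.045},
    {"dp":[0.007,0,-0.085],"turn":[0,0,0],"hand":0.045},
    {"dp":[0.0107,0,-0.127],"turn":[0,0,0],"hand":0.045},
    {"dp":[0.0107,0,-0.127],"turn":[0,0,0],"hand":0.045},
  ],
)

```text
t: 16.65
tcp_pos: [0.5078, -0.0714, 0.202]
tcp_rot: [3.135, -0.087, 0.151]
contact_force: [0.5, -0.1, -2.5]
width: 0.648
grip_force: 64.6
```

```bash
python3 g.py 0.436 -0.299 0.16 -9.8 0
```

```text
t 16.65 pos [ 0.5078 -0.0714  0.202 ] F [ 0.5 -0.1 -2.5] q [-0.03  0.66  0.2   1.88 -0.26  0.53 -1.29]
toolz [-0. -0. -1.] dp [-0.0627, 0.2313, 0.0361] turn [-0.006, -0.0962, 0.1153]
```

carry_out(
  deltas=[
    {"dp":[-0.012,0.045,0.0],"turn":[-0.001,-0.02,0.023],"hand":0.045},
    {"dp":[-0.025,0.09,0.005],"turn":[-0.002,-0.04,0.046],"hand":0.045},
    {"dp":[-0.037,0.135,0.012],"turn":[-0.003,-0.06,0.07],"hand":0.045},
    {"dp":[-0.05,0.185,0.022],"turn":[-0.005,-0.08,0.095],"hand":0.045},
    {"dp":[-0.0627,0.2313,0.0361],"turn":[-0.006,-0.0962,0.1153],"hand":0.045},
    {"dp":[-0.0627,0.2313,0.0361],"turn":[-0.006,-0.0962,0.1153],"hand":0.045},
    {"dp":[-0.0627,0.2313,0.0361],"turn":[-0.006,-0.0962,0.1153],"hand":0.045},
  ],
)

```text
t: 17.52
tcp_pos: [0.4349, -0.2983, 0.1571]
tcp_rot: [-3.129, 0.268, 0.008]
contact_force: [-0.4, 0.7, -2.3]
width: 0.648
grip_force: 64.5
```

```bash
python3 g.py 0.436 -0.299 0.045 -9.8 0
```

```text
t 17.525 pos [ 0.4349 -0.2983  0.1571] F [-0.4  0.7 -2.3] q [ 0.45  0.78  0.17  1.77 -0.2   0.61 -1.01]
toolz [-0. -0. -1.] dp [0.0017, 0.0006, 0.1121] turn [-0.0008, 0.005, 0.0001]
```

carry_out(
  deltas=[
    {"dp":[0.0015,0,0.03],"turn":[0,0.005,0],"hand":0.045},
    {"dp":[0.0015,0,0.06],"turn":[0,0.005,0],"hand":0.045},
    {"dp":[0.0015,0,0.085],"turn":[0,0.005,0],"hand":0.045},
    {"dp":[0.0015,0,0.1],"turn":[0,0.005,0],"hand":0.045},
    {"dp":[0.0015,0,0.108],"turn":[0,0.005,0],"hand":0.045},
    {"dp":[0.0015,0,0.111],"turn":[0,0.005,0],"hand":0.045},
    {"dp":[0.0015,0,0.113],"turn":[0,0.005,0],"hand":0.045},
    {"dp":[0.0015,0,0.113],"turn":[0,0.005,0],"hand":0.045},
  ],
)

```text
t: 18.52
tcp_pos: [0.4362, -0.2992, 0.0452]
tcp_rot: [3.13, -0.269, 0.002]
contact_force: [0.6, -0.8, -1.3]
width: 0.644
grip_force: 64.7
```

carry_out(
  deltas=[
    {"dp":[0,0,0.001],"turn":[0,0,0],"hand":0.045},
    {"dp":[0,0,0.001],"turn":[0,0,0],"hand":0.045},
  ],
)

```text
t: 18.77
tcp_pos: [0.436, -0.2992, 0.0439]
tcp_rot: [3.13, -0.269, 0.001]
contact_force: [-0.5, 0.6, -2.5]
width: 0.646
grip_force: 64.7
```

carry_out(
  deltas=[
    {"dp":[0,0,0.001],"turn":[0,0,0],"hand":0.045},
    {"dp":[0,0,0.0015],"turn":[0,0,0],"hand":0.045},
    {"dp":[0,0,0.0015],"turn":[0,0,0],"hand":0.045},
  ],
)

```text
t: 19.15
tcp_pos: [0.4361, -0.2991, 0.0425]
tcp_rot: [3.13, -0.268, 0.002]
contact_force: [-1.8, 0.8, 4.5]
width: 0.648
grip_force: 65.4
```

carry_out(
  deltas=[
    {"dp":[0,0,0.0005],"turn":[0,0,0],"hand":0.045},
    {"dp":[0,0,0.001],"turn":[0,0,0],"hand":0.045},
    {"dp":[0,0,0.001],"turn":[0,0,0],"hand":0.045},
  ],
)

```text
t: 19.52
tcp_pos: [0.4361, -0.2992, 0.0424]
tcp_rot: [3.13, -0.269, 0.002]
contact_force: [-4.5, 4.5, 27.7]
width: 0.646
grip_force: 68.4
```

Contact at 42.4 mm. I'll ease back that last millimetre, then open just enough.

carry_out(
  deltas=[
    {"dp":[0,0,-0.001],"turn":[0,0,0],"hand":0.045},
    {"dp":[0,0,-0.001],"turn":[0,0,0],"hand":0.045},
    {"dp":[0,0,-0.001],"turn":[0,0,0],"hand":0.058},
    {"dp":[0,0,-0.001],"turn":[0,0,0],"hand":0.06},
    {"dp":[0,0,-0.001],"turn":[0,0,0],"hand":0.064},
    {"dp":[0,0,-0.001],"turn":[0,0,0],"hand":0.07},
    {"dp":[0,0,-0.001],"turn":[0,0,0],"hand":0.07},
    {"dp":[0,0,-0.001],"turn":[0,0,0],"hand":0.07},
  ],
)

```text
t: 20.52
tcp_pos: [0.4361, -0.2992, 0.0424]
tcp_rot: [3.13, -0.269, 0.001]
contact_force: [-0.0, -0.3, 0.3]
width: 0.823
grip_force: 0.0
```

carry_out(
  deltas=[
    {"dp":[0,0,-0.01],"turn":[0,0,0],"hand":0.07},
    {"dp":[0,0,-0.03],"turn":[0,0,0],"hand":0.07},
    {"dp":[0,0,-0.06],"turn":[0,0,0],"hand":0.07},
    {"dp":[0,0,-0.1],"turn":[0,0,0],"hand":0.07},
    {"dp":[0,0,-0.15],"turn":[0,0,0],"hand":0.07},
    {"dp":[0,0,-0.2],"turn":[0,0,0],"hand":0.07},
    {"dp":[0,0,-0.2],"turn":[0,0,0],"hand":0.07},
    {"dp":[0,0,-0.2],"turn":[0,0,0],"hand":0.07},
  ],
)

```text
t: 21.52
tcp_pos: [0.4357, -0.2989, 0.2425]
tcp_rot: [3.13, -0.268, 0.001]
contact_force: [0.2, 0.5, -0.1]
width: 0.821
grip_force: 0.0
```

```bash
python3 - <<'E'
from cell import camera
import cv2
a=camera('scene')['frame'][:,:,::-1]
for i in range(3): b=camera('scene')['frame'][:,:,::-1]
print(cv2.absdiff(cv2.GaussianBlur(a,(5,5),0),cv2.GaussianBlur(b,(5,5),0))[225:310,140:240].max())
cv2.imwrite('pics/end.png',cv2.resize(b[90:390,110:510],(800,600),interpolation=2))
E
```

```text
9
```

View pics/end.png

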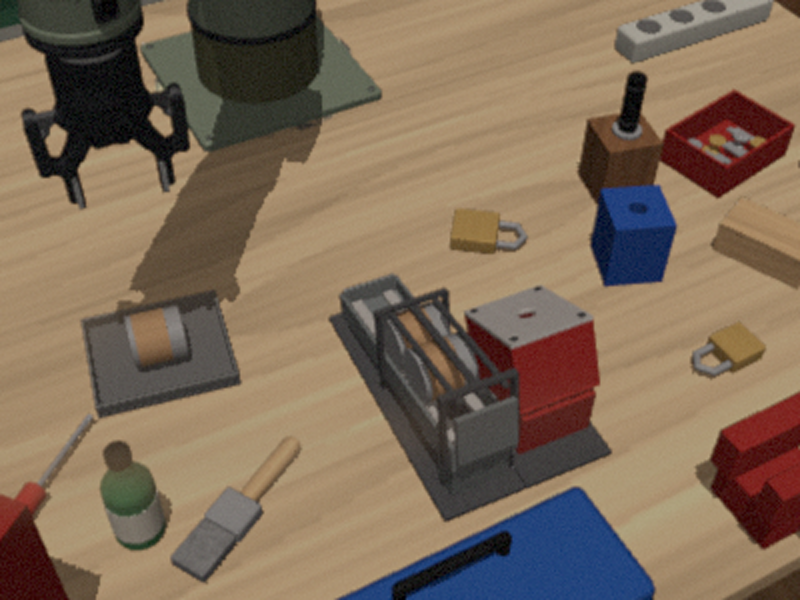

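The tin lies still in the tray (157,335), the pin is seated in the brown stand (632,110), two tins remain in the lane and everything else is as it was. Handing in.

```bash
python3 -c "
from cell import hand_in
print(hand_in())"
```

```text
the job is handed in; nothing more can be done
None
```

The job is handed in at about 22 s of the 66 s limit: one tin was released and lies in the grey tray, the pin stands back in its stand, the next tin has rolled forward, and nothing else on the bench was moved.

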